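# Charge a watch-case leak tester

### The arm

A 6-joint arm with a two-finger parallel gripper is mounted at the origin on a cart in front of the work surface, level with it; the furniture and walls round the work are solid. World frame = base frame: x ahead of the robot, y to its left, z up, the work surface at z = 0. Lengths are in mm, angles in rad, forces in N, time in s.
With the tool pointing down it reaches from about 275 to 725 mm from the base axis. Payload 15.9 kg.
Tool frame: the origin (TCP) lies midway between the tips of the shut fingers; the grasp point (between the pads) lies 19 mm behind it; z points along the fingers, y is the line along which they close (so a half turn about z gives the same grasp; the last joint's range is limited). The gripper opens to 85 mm and grips with 20 to 120 N. Pads are 22 mm wide; open, the fingers measure 114 mm over their backs; the gripper's body (76 mm by 85 mm) begins 54 mm behind the grasp point. The pads swing forward as they close: fully open they stand 13 mm farther back than shut.
Start: joints at [1.282, 0.213, -0.034, 1.323, 0, 1.571], TCP at [142.395, 479.28, 231.306] pointing down, gripper open.
Joint ranges: [-2.98, 2.98], [-0.74, 1.72], [-1.14, 1.35], [-2.1, 2.04], [-1.57, 1.44], [-3.14, 3.14]. Speed limits (rad/s): [1.89, 1.89, 2.39, 2.57, 3.14, 3.14].

### API

Orientations are given as a rotation vector (axis times angle).
In Python, from cell import readout, eyes, robot gives the robot as it stands. The module is installed in compiled form; this text tells all that it offers.
- The arm moves only by the shell command python3 -m crank 'ROWS'. ROWS is a JSON object of lists of equal length, an entry for each row: "travel": the shift along the tool's x, y, z scaled (see below), a list of three; "spin": the turn about the tool's z scaled (see below); "gripper": the gripper command: -1 is shut, 1 is fully open, values between are in proportion. In form: {"travel": [[tx, ty, tz], ...], "spin": [spin, ...], "gripper": [gripper, ...]}. A call has 1 to 10 rows; each row is the pose to reach, as a shift and turn from the pose commanded when the call began, along the tool's axes at that moment, turning the shorter way round; what a row does not reach only later rows make up. The controller multiplies each number of a shift by 0.15 m and each number of a turn by pi rad. A row lasts 1/8 s, in which the tool goes at most 62.5 mm and 10.7 degrees, less where a joint would pass 70% of its speed; a pose out of reach is approached as far as the arm can. A call with a number of a shift or a turn outside -1 to 1 is refused whole. A call with a gripper value outside its range is refused whole. The fingers move at their own pace and stop on an object; the grip force is fixed at half the most. Time passes only in rows, so rows that repeat a pose let the fingers close. It gives the time, the measured TCP pose, the force, the opening and the grip force at its end, in the units of the state.
- readout.get_state(): the state, without advancing time (a new reading comes with each control period).
- eyes.grab_frame(name): name is "scene" or "top"; returns (picture, depth): 420x560x3 uint8, blue, green, red; 420x560 float32, mm along the optical axis (not along the pixel's ray), 0 where there is no reading.
- eyes.camera_model(name): a dict with "vertical_fov" (degrees; the focal length in pixels is half the picture's height over the tangent of half this angle, whatever the lens; pixels are square), "cx", "cy" (the principal point, pixels), "rvec" (rotation vector, rad) and "tvec" (3), from world to camera coordinates, as OpenCV has them. Camera axes: x right, y down, z forward; pixel columns grow to the right and rows downward; lengths in mm; the calibration is good to about 2 mm. A picture is of the moment at which its call begins. camera_model takes no time and is no camera call.
- robot.close_job(): hands the job in; it is judged then, once.
The state is a dict: "time": time; "joint_positions": joint angles; "qvel": joint speeds; "joint_efforts": joint torques, N m; "position": TCP position; "ee_rot": TCP orientation; "wrist_force": force on the tool from outside, world axes, zero at the start; "wrist_torque": the same for the moment, N m; "opening": opening from 0.0 (shut) to 1.0 (fully open); "finger_force": force on a finger pad.
Only numpy, scipy, OpenCV 4.12 (cv2) and the standard library are available. Lean on these libraries where they do the work, as an engineer would, in place of code of your own. Each camera call takes 0.05 s, during which the arm holds its last target. There are 200 camera calls.

### The job

A watch lies ready in the chamber of the leak tester. With the fingertips alone, press the chamber's clear lid fully shut, push the red bleed-valve lever round to its closed stop (from pointing out of the tester's front to pointing along it towards the pump), then pump the black plunger with repeated full strokes, letting it spring right up each time, until the red indicator pin has popped fully out and its green foot shows. Leave the tester charged, lid and valve shut and the plunger up; do not touch the pin itself, and do not pick up or shift the watch or the small things standing round the tester.

Things in the scene. Friction and masses are not known exactly. Their poses are not given: they have to be found in the camera images.
- tester: Grey bench leak tester, 124 (x) x 212 (y) mm, fixed on the bench. Origin: centre of its underside; x points from its front to its back, z up; within 20 deg of facing the robot. Aluminium deck at z 36 mm. In its frame (mm): chamber axis x 0, y 58 (clear cup 84 wide, rim z 76); pump axis x 18, y -78 (barrel 38 wide, top z 72); valve pivot x -36, y -10; pin axis x 34, y -20 (black boss, top z 58).
- lid (a joint): Angle of the chamber's lid (clear round window in an aluminium ring, 91 mm across, 8 mm thick, thumb tab reaching 58 mm in front of its centre): 0 = shut, opens upward to 1.0 rad; starts at 0.6 to 0.9. A stiff hinge holds it where it is left; a light press (1 to 3 N) moves it.
- lid_hinge (a point): Middle of the lid's hinge axis, at the back of the chamber, 80 mm above the bench; the axis runs along the tester's y. The shut lid reaches from here 110 mm towards the tester's front (-x) with its upper face at z = 84 mm; its centre lies 52 mm from the hinge axis.
- lid_centre (a point): Centre of the lid's upper face; moves with the lid.
- lever (a joint): Angle of the bleed valve's red lever about its vertical pivot: 0 = closed stop (points to the tester's -y, towards the pump), 1.57 = open (points out of the front, -x); starts at 1.2 to 1.55. Seen from above it closes anticlockwise. Light friction (1.5 N at its peg); stays where it is left.
- lever_pivot (a point): Point on the valve's vertical pivot axis, at the height of lever_peg, 68 mm above the bench.
- lever_peg (a point): Middle of the upright round red peg at the lever's end, to push against: 9.6 mm thick, standing 54 to 78 mm above the bench, 36 mm from the pivot axis.
- plunger (a joint): Travel of the pump plunger in m: 0 = up, 0.020 = fully down (stop). A spring brings it back up within about 0.3 s; pressing it takes about 4 N at the top and 8 N at the bottom. A stroke counts only if it goes to at least 0.018 and comes back up to less than 0.002.
- plunger_top (a point): Centre of the top of the plunger's black mushroom knob, 33 mm across; 104 mm above the bench when up, 84 mm when fully down; press it straight down.
- pin (a joint): How far the indicator pin has risen, in m: 0 = in, 0.028 = fully out, where it stays. Each full stroke raises it 0.007 (up to 2 mm more while the plunger is down), so four strokes bring it out; a further one does no harm. With the lid or the valve open pumping does not raise it and a raised pin sinks back in.
- pin_tip (a point): Centre of the top of the indicator pin; 61.5 mm above the bench when in, 89.5 mm when fully out.
- pin_head: The visible indicator pin, 8.4 mm thick, red with a green foot 6.5 mm long that shows only when the pin is fully out; moves with the pin. Its origin is not on the visible part: use pin_tip.
- watch_centre (a point): Centre of the steel wristwatch case (39 mm across, 10 mm thick, without strap) that lies dial up, loose on the rubber rest in the middle of the chamber, its top 57 mm above the bench.
- cream_tin: Small cream tin, 27 mm across, 21 mm tall, loose in front of the tester's chamber end. Origin: centre of its underside.
- eye_loupe: Black eye loupe, 34 mm across, 28 mm tall, loose in front of the middle of the tester. Origin: centre of its underside.
- glass_cup: Small glass, 31 mm across, 37 mm tall, loose beside the tester's chamber end. Origin: centre of its underside.
- brass_pot: Small round brass-coloured pot with a lid, 24 mm across, 27 mm tall, loose beside the tester's chamber end, towards the back. Origin: centre of its underside.

How it is judged (in metres and radians):
On the way, in this order (a step that is already met when the one before it is completed fails the run):
1. the chamber's lid is shut and the bleed valve is closed (value of joint lid below 0.04 rad and value of joint lever below 0.15 rad), for 0.2 s.
2. the indicator pin is fully out (value of joint pin above 0.0265 m), for 0.2 s.
At the end, for the whole second after the job is handed in: The pin stands fully out (at least 26.5 mm of its 28 mm), the lid is shut (within 0.04 rad), the valve lever is at its closed stop (within 0.15 rad), the plunger is up (within 2 mm) and the watch lies where it lay in the chamber (within 15 mm) (all of step 1 and value of joint pin above 0.0265 m and value of joint plunger below 0.002 m and distance of watch_centre from where it was at the start of the episode below 0.015 m); the robot touches nothing.
It fails at once if the indicator pin is touched (contact force between any of the fingers, the arm and pin_head above 0.5 N).
It fails at once if the watch is lifted or shifted by more than 15 mm (distance of watch_centre from where it was at the start of the episode above 0.015 m).
It fails at once if one of the small things round the tester is lifted or shifted by more than 15 mm (distance of any of cream_tin, eye_loupe, glass_cup, brass_pot from where it was at the start of the episode above 0.015 m).
It also fails if it takes over 51 s, if anything falls off the work surface, if the arm or the gripper's body presses on something with over 40 N, if the wrist force passes 120 N, or if a joint passes its speed limit or range.

## Working session

There is one attempt and no reset: what is moved stays moved. The work goes in short steps, Python scripts to look and compute and a shell command to move; the robot and the scene stay as the last step left them, time stands still between calls to the robot, and variables do not carry over. Pictures are saved under pics/ and viewed, at most 10 in all, crops included, and the job is handed in when it is done.

```bash
mkdir -p pics; cat > h.py <<'E'
import numpy as np, cv2
from cell import readout, eyes, robot
def cam(n):
    m=eyes.camera_model(n); f=210/np.tan(np.radians(m["vertical_fov"])/2)
    R=cv2.Rodrigues(np.array(m["rvec"],float))[0]; return f,m["cx"],m["cy"],R,np.array(m["tvec"],float)
def cloud(n,d):
    f,cx,cy,R,t=cam(n); v,u=np.mgrid[:420,:560]
    P=np.stack([(u-cx)/f*d,(v-cy)/f*d,d],-1); return (P-t)@R
E
python3 - <<'E'
from h import *
for n in("scene","top"):
    p,d=eyes.grab_frame(n); cv2.imwrite(f"pics/{n}0.png",p); np.savez(f"{n}0.npz",p=p,d=d)
    f,cx,cy,R,t=cam(n); print(n,f,-R.T@t)
print(readout.get_state())
E
```

```text
scene 411.44420380544636 [  72.56426446 -453.55842003  592.65509016]
top 383.6053376801889 [430.85714729 100.52224798 937.69372736]
{'time': 0.1, 'joint_positions': array([ 1.28198093e+00,  2.13308458e-01, -3.49577414e-02,  1.32351430e+00,
        6.70244614e-06,  1.57078398e+00]), 'qvel': array([ 0.00010759, -0.00128423,  0.00152414, -0.00014061,  0.00065273,
       -0.00056082]), 'joint_efforts': array([ 8.86525468e-04, -6.87248111e+01,  4.87807345e+01,  1.20154975e-02,
        1.16765709e-04, -1.36556298e-05]), 'position': array([142.32153425, 479.00590545, 230.8802205 ]), 'ee_rot': array([-4.52054442e-01, -3.10874851e+00,  1.52825362e-03]), 'wrist_force': array([ 0.2484265 , -0.42585749,  0.13523488]), 'wrist_torque': array([-0.03630147, -0.05347084, -0.00220868]), 'finger_force': 0.0, 'opening': 0.9995658687377902}
```

View pics/scene0.png

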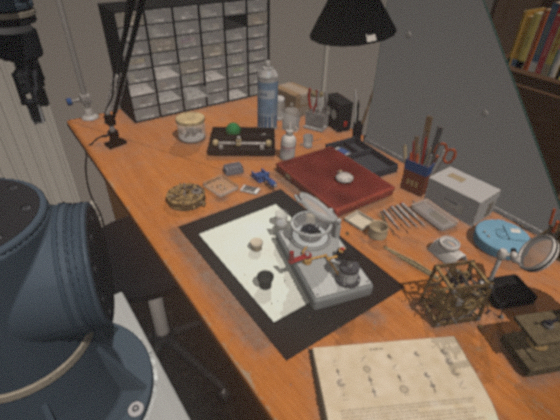

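View pics/top0.png

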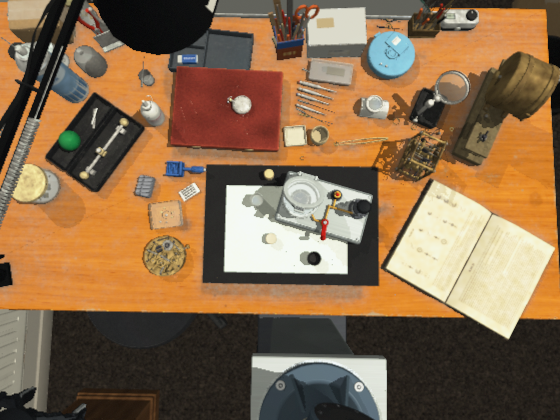

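The top view shows the tester at about (325,208), the red lever pointing to the front at (324,228), the plunger at (359,208), the loupe at (314,258), the tin at (270,239), the glass at about (255,200) and the pot at (268,174). Next I'll zoom in and measure.

```bash
python3 - <<'E'
from h import *
z=np.load("top0.npz"); p,d=z["p"],z["d"]
W=cloud("top",d)
cv2.imwrite("pics/topz.png",cv2.resize(p[160:280,240:400],None,fx=5,fy=5,interpolation=cv2.INTER_CUBIC)[:600])
zs=cloud("scene",np.load("scene0.npz")["d"]); ps=np.load("scene0.npz")["p"]
cv2.imwrite("pics/scz.png",cv2.resize(ps[180:310,240:400],None,fx=4.5,fy=4.5,interpolation=cv2.INTER_CUBIC))
roi=np.zeros(d.shape,bool); roi[165:250,265:385]=1
deck=roi&(abs(W[...,2]-36)<5); q=W[deck][:,:2].astype(np.float32)
print(len(q),cv2.minAreaRect(q))
for name,(u,v) in dict(lever=(324,222),peg=(325,222),plung=(359,208),pin=(337,196),loupe=(314,258),tin=(270,239),glass=(255,200),pot=(268,174)).items(): print(name,W[v,u].round(1))
E
```

```text
2422 ((505.152587890625, -6.28790283203125), (208.9912567138672, 122.92552185058594), 74.87252807617188)
lever [467.5  -4.1  59.7]
peg [467.6  -6.6  58.1]
plung [497.4 -75.3 101.9]
pin [527.5 -33.4  61.7]
loupe [383.1  13.7  12. ]
tin [426.6 119.5  21.5]
glass [520.7 158.1   5.7]
pot [582.  126.9  26.1]
```

View pics/topz.png

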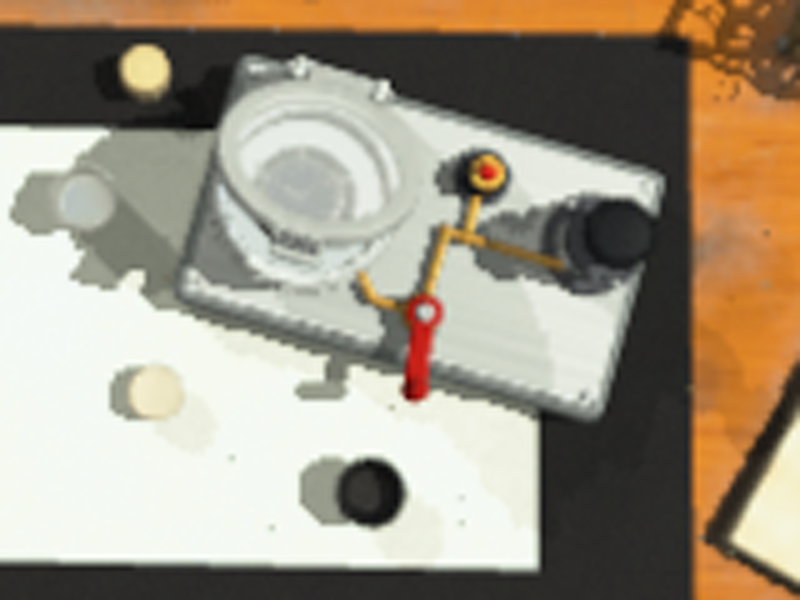

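View pics/scz.png

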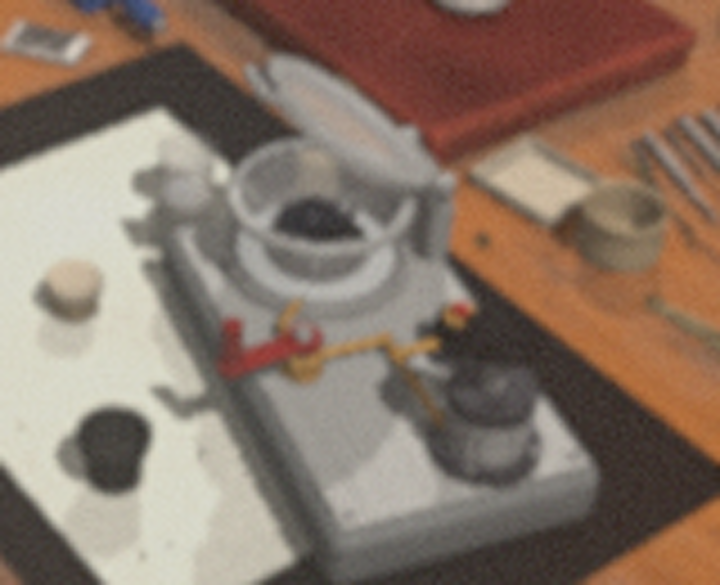

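The crops show these zoomed top positions: plunger knob (617,232), pin (487,172), lever pivot (425,311), peg top (414,390). The lid is open at the left, hinged at the back. Next I'll fit the pose.

```bash
cat >> h.py <<'E'
def at(n,u,v,z):
    f,cx,cy,R,t=cam(n); r=R.T@np.array([(u-cx)/f,(v-cy)/f,1]); c=-R.T@t
    return c+r*(z-c[2])/r[2]
YAW=None
E
python3 - <<'E'
from h import *
zt=lambda x,y,z:at("top",240+x/5-.4,160+y/5-.4,z)
pl,pin,pv,peg=zt(617,232,104),zt(487,172,61.5),zt(425,311,66),zt(414,390,78)
print(pl,pin,pv,peg,np.linalg.norm((peg-pv)[:2]))
z=np.load("top0.npz"); W=cloud("top",z["d"])
q=W[160:260,260:390].reshape(-1,3)
k=q[(abs(q[:,2]-104)<3)&(q[:,1]<-50)]; print("knob",len(k),k.mean(0), cv2.minEnclosingCircle(k[:,:2].astype(np.float32)))
# rigid fit
A=np.array([[18,-78],[34,-20],[-36,-10],[0,0]],float); B=np.array([pl[:2],pin[:2],pv[:2],[505.2,-6.3]])
a=A-A.mean(0);b=B-B.mean(0); th=np.arctan2((a[:,0]*b[:,1]-a[:,1]*b[:,0]).sum(),(a*b).sum())
for t in(th,np.radians(-15.13)):
    R=np.array([[np.cos(t),-np.sin(t)],[np.sin(t),np.cos(t)]]); o=B.mean(0)-R@A.mean(0)
    print(np.degrees(t),o,(B-(A@R.T+o)).round(1).tolist())
R2=R.T
L=(q[:,:2]-o)@R; m=(q[:,2]>86)&(abs(L[:,1]-58)<50)
print("lid pts",m.sum()); LL=np.c_[L[m],q[m,2]]
mm=abs(LL[:,1]-58)<40
if mm.any():
  x,zz=LL[mm][:,0],LL[mm][:,2]; print(np.polyfit(x,zz,1),x.min(),x.max(),zz.max())
d=peg[:2]-pv[:2]; l=R.T@d; print("lever",np.arctan2(-l[0],-l[1]))
for n,(u,v,zz) in dict(tin=(155,391,21),loupe=(370,492,28),glass=(85,203,37),pot=(145,71,27)).items():
    w=zt(u,v,zz); print(n,w.round(),(R.T@(w[:2]-o)).round())
s=readout.get_state(); print(cv2.Rodrigues(s["ee_rot"])[0].round(3))
E
```

```text
[501.77796714 -83.54684926 104.        ] [532.120192   -33.42697906  61.5       ] [467.67010521  -4.70015653  66.        ] [431.86694004   1.50040338  78.        ] 36.33611947931909
knob 139 [502.08150181 -86.6257198  103.251597  ] ((501.77752685546875, -86.26587677001953), 15.865471839904785)
-15.586215822471583 [505.09373573  -4.91160847] [[0.3, 1.3], [-0.3, -0.1], [-0.1, 0.2], [0.1, -1.4]]
-15.13 [504.87799151  -4.88538157] [[-0.1, 1.3], [-0.4, -0.4], [0.2, 0.4], [0.3, -1.4]]
lid pts 1189
[ -4.57625901 174.48965366] -98.9674376514282 54.04205744684144 937.6937273585728
lever 1.4782117639072672
tin [429. 118.  21.] [-105.   99.]
loupe [384.  16.  28.] [-122.  -11.]
glass [517. 152.  37.] [-29. 155.]
pot [582. 125.  27.] [ 41. 146.]
[[-0.959  0.285 -0.   ]
 [ 0.285  0.959 -0.001]
 [ 0.    -0.001 -1.   ]]
```

Fitted tester pose: origin (505, -5.5), yaw -15.3°. All residuals are under 1.5 mm, so I'll move above the lid with the fingers shut.

```bash
python3 -m crank '{"travel":[[-0.4,-0.25,0],[-0.81,-0.505,0],[-0.81,-0.505,0],[-0.81,-0.505,0]],"spin":[0,0,0,0],"gripper":[-1,-1,-1,-1]}'
python3 -m crank '{"travel":[[-0.4,-0.25,0],[-0.81,-0.505,0],[-0.81,-0.505,0],[-0.81,-0.505,0]],"spin":[0,0,0,0],"gripper":[-1,-1,-1,-1]}'
python3 -m crank '{"travel":[[-0.4,-0.25,0],[-0.81,-0.505,0],[-0.81,-0.505,0],[-0.81,-0.505,0]],"spin":[0,0,0,0],"gripper":[-1,-1,-1,-1]}'
python3 -m crank '{"travel":[[-0.4,-0.25,0],[-0.81,-0.505,0],[-0.81,-0.505,0],[-0.81,-0.505,0]],"spin":[0,-0.007,-0.007,-0.007],"gripper":[-1,-1,-1,-1]}'
cat >> h.py <<'E'
O=np.array([505,-5.5]); a=np.radians(-15.3); RT=np.array([[np.cos(a),-np.sin(a)],[np.sin(a),np.cos(a)]])
def go(x,y,z):
    "units of travel to tester-frame point"
    s=readout.get_state(); p=s["position"]; Rt=cv2.Rodrigues(s["ee_rot"])[0]
    print("t",round(s["time"],2),"tester",(RT.T@(p[:2]-O)).round(1),p[2].round(1),"F",s["wrist_force"].round(1),"open",round(s["opening"],2))
    w=np.r_[RT@[x,y]+O,z]; print("go",(Rt.T@(w-p)/150).round(3),"yaw err",np.degrees(np.arctan2(Rt[1,1],Rt[0,1])-np.pi/2-a).round(2), Rt[:,2].round(3))
E
python3 -c "from h import *;go(2,58,170)"
```

```text
time: 0.6
position: [237.9, 371.2, 231.3]
ee_rot: [-0.456, -3.108, 0.0]
wrist_force: [-0.0, 0.3, 0.3]
opening: 0.146
finger_force: 0.0
time: 1.1
position: [332.5, 264.8, 231.1]
ee_rot: [-0.454, -3.108, 0.0]
wrist_force: [-0.6, -0.2, -0.7]
opening: -0.0
finger_force: 0.0
time: 1.6
position: [427.2, 158.2, 231.0]
ee_rot: [-0.453, -3.108, 0.0]
wrist_force: [0.9, 0.7, -0.4]
opening: 0.0
finger_force: 0.0
time: 2.1
position: [521.9, 51.4, 230.9]
ee_rot: [-0.418, -3.113, -0.0]
wrist_force: [-0.5, 0.5, 0.1]
opening: 0.001
finger_force: 0.0
t 2.1 tester [ 1.3 59.4] 230.9 F [-0.5  0.5  0.1] open 0.0
go [-0.005 -0.009  0.406] yaw err 0.01 [-0.001  0.    -1.   ]
```

```bash
python3 -m crank '{"travel":[[-0.005,-0.01,0.2],[-0.005,-0.01,0.4],[-0.005,-0.01,0.46],[-0.005,-0.01,0.52],[-0.005,-0.01,0.58],[-0.005,-0.01,0.64],[-0.005,-0.01,0.70],[-0.005,-0.01,0.76],[-0.005,-0.01,0.82],[-0.005,-0.01,0.88]],"spin":[0,0,0,0,0,0,0,0,0,0],"gripper":[-1,-1,-1,-1,-1,-1,-1,-1,-1,-1]}'
python3 -m crank '{"travel":[[0,0,0.04],[0,0,0.08],[0,0,0.1],[0,0,0.1]],"spin":[0,0,0,0],"gripper":[-1,-1,-1,-1]}'
```

```text
time: 3.35
position: [522.2, 48.7, 98.7]
ee_rot: [-0.418, -3.114, -0.0]
wrist_force: [-0.7, 0.7, 1.9]
opening: -0.002
finger_force: 0.8
time: 3.85
position: [522.3, 48.8, 84.3]
ee_rot: [0.418, 3.114, -0.0]
wrist_force: [0.3, 0.2, 0.3]
opening: -0.002
finger_force: 0.0
```

```bash
python3 -m crank '{"travel":[[0,0,0.007],[0,0,0.015],[0,0,0.02],[0,0,0.02]],"spin":[0,0,0,0],"gripper":[-1,-1,-1,-1]}'
```

```text
time: 4.35
position: [522.7, 48.8, 83.6]
ee_rot: [0.418, 3.112, 0.001]
wrist_force: [-16.1, -2.0, 41.7]
opening: 0.003
finger_force: 21.2
```

The lid is hard on its stop (42 N at 83.6 mm). I'll retract and go to the +y side of the lever peg.

```bash
python3 -m crank '{"travel":[[0,0,-0.15],[0,0,-0.3],[0.3,-0.2,-0.3],[0.45,-0.29,-0.3],[0.45,-0.29,-0.3],[0.45,-0.29,-0.3]],"spin":[0,0,0,0,0,0],"gripper":[-1,-1,-1,-1,-1,-1]}'
python3 - <<'E'
from h import *
go(-66,14,60)
p,d=eyes.grab_frame("scene"); cv2.imwrite("pics/sc1.png",cv2.resize(p[180:310,240:400],None,fx=4.5,fy=4.5,interpolation=cv2.INTER_CUBIC))
E
```

```text
time: 5.1
position: [446.5, 24.7, 126.6]
ee_rot: [0.418, 3.113, 0.0]
wrist_force: [0.9, -1.1, -0.1]
opening: 0.001
finger_force: 0.0
t 5.1 tester [-64.4  13.7] 126.6 F [ 0.9 -1.1 -0.1] open 0.0
go [0.011 0.002 0.444] yaw err 0.01 [ 0.001  0.    -1.   ]
```

View pics/sc1.png

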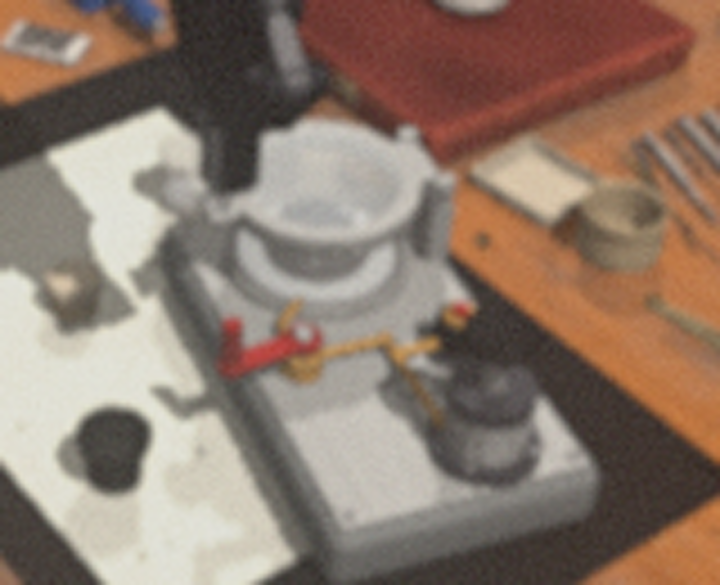

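The lid now lies flat and shut on the cup. The lever peg at about (233,335) is still pointing to the front. I'll lower and push it.

```bash
python3 -m crank '{"travel":[[0.01,0.01,0.2],[0.01,0.01,0.4],[0.01,0.01,0.44],[0.01,0.0,0.44],[0.01,-0.06,0.44],[0.01,-0.11,0.44],[0.01,-0.16,0.44],[0.01,-0.21,0.44],[0.01,-0.21,0.44]],"spin":[0,0,0,0,0,0,0,0,0],"gripper":[-1,-1,-1,-1,-1,-1,-1,-1,-1]}'
python3 -c "from h import *;go(-85,-12,60)"
```

```text
time: 6.28
position: [435.8, -6.1, 60.5]
ee_rot: [0.419, 3.113, -0.0]
wrist_force: [-0.5, -0.3, -0.1]
opening: 0.001
finger_force: 0.0
t 6.28 tester [-66.6 -18.8] 60.5 F [-0.5 -0.3 -0.1] open 0.0
go [0.123 0.045 0.003] yaw err -0.04 [ 0. -0. -1.]
```

```bash
python3 -m crank '{"travel":[[0.02,0.03,0],[0.14,0.03,0],[0.14,-0.06,0],[0.14,-0.15,0],[0.14,-0.15,0],[0.09,-0.15,0],[0.04,-0.16,0],[-0.01,-0.17,0],[-0.05,-0.17,0],[-0.08,-0.17,0]],"spin":[0,0,0,0,0,0,0,0,0,0],"gripper":[-1,-1,-1,-1,-1,-1,-1,-1,-1,-1]}'
python3 -m crank '{"travel":[[-0.01,0,0],[-0.02,0,0],[-0.02,0,0]],"spin":[0,0,0],"gripper":[-1,-1,-1]}'
python3 -c "from h import *;go(-52,-45,60)"
```

```text
time: 7.52
position: [441.3, -33.2, 60.2]
ee_rot: [-0.418, -3.114, 0.0]
wrist_force: [-2.5, -0.4, 0.4]
opening: 0.002
finger_force: 1.0
time: 7.9
position: [443.4, -33.8, 60.2]
ee_rot: [-0.418, -3.113, -0.0]
wrist_force: [-4.2, 0.1, 0.7]
opening: 0.002
finger_force: 2.0
t 7.9 tester [-51.9 -43.6] 60.2 F [-4.2  0.1  0.7] open 0.0
go [ 0.    -0.01   0.002] yaw err 0.02 [-0.001  0.    -1.   ]
```

```bash
python3 -m crank '{"travel":[[-0.01,0,0],[-0.015,0,0],[-0.015,0,0]],"spin":[0,0,0],"gripper":[-1,-1,-1]}'
python3 -c "from h import *;go(-75,-45,60)"
```

```text
time: 8.28
position: [443.7, -34.1, 59.9]
ee_rot: [-0.417, -3.11, -0.001]
wrist_force: [-15.3, 3.7, 9.7]
opening: 0.002
finger_force: 8.0
t 8.28 tester [-51.6 -43.7] 59.9 F [-15.3   3.7   9.7] open 0.0
go [ 0.156 -0.009 -0.   ] yaw err 0.03 [-0.004  0.001 -1.   ]
```

Lever is at its stop (15 N). I'll back off, lift, and go above the plunger.

```bash
python3 -m crank '{"travel":[[0.16,0,0],[0.16,0,-0.2],[0.16,0,-0.53],[0.16,0,-0.53],[-0.2,-0.15,-0.53],[-0.46,-0.23,-0.53],[-0.46,-0.23,-0.53],[-0.46,-0.23,-0.53]],"spin":[0,0,0,0,0,0,0,0],"gripper":[-1,-1,-1,-1,-1,-1,-1,-1]}'
python3 - <<'E'
from h import *
go(18,-78.5,112)
p,d=eyes.grab_frame("scene"); cv2.imwrite("pics/sc2.png",cv2.resize(p[180:310,240:400],None,fx=4.5,fy=4.5,interpolation=cv2.INTER_CUBIC))
E
```

```text
time: 9.28
position: [502.9, -85.8, 139.2]
ee_rot: [-0.418, -3.113, -0.0]
wrist_force: [-0.7, -0.3, 0.2]
opening: 0.001
finger_force: 0.0
t 9.28 tester [ 19.1 -78. ] 139.2 F [-0.7 -0.3  0.2] open 0.0
go [ 0.007 -0.003  0.181] yaw err 0.01 [-0.001  0.    -1.   ]
```

View pics/sc2.png

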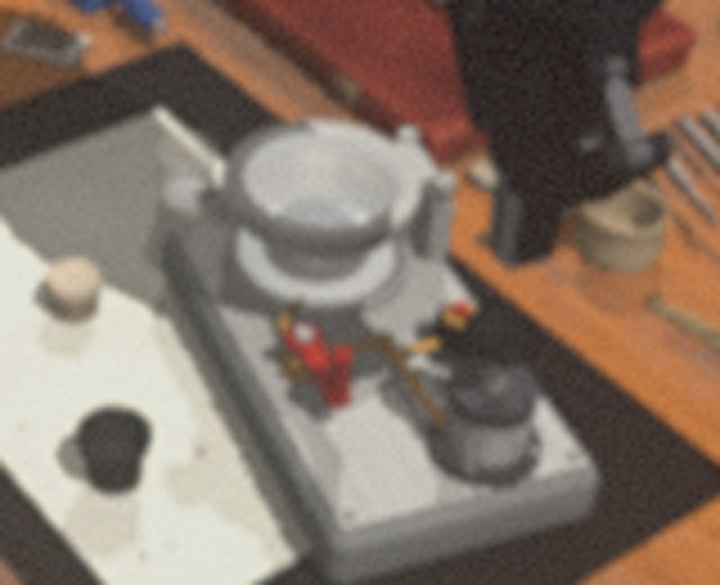

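The lever now points along the tester to the pump, with the peg at about (338,375), and the lid is shut. First stroke, with a force check at the bottom.

```bash
python3 -m crank '{"travel":[[0.007,0,0.18],[0.007,0,0.24],[0.007,0,0.30],[0.007,0,0.35],[0.007,0,0.37],[0.007,0,0.37]],"spin":[0,0,0,0,0,0],"gripper":[-1,-1,-1,-1,-1,-1]}'
```

```text
time: 10.07
position: [502.0, -85.3, 84.9]
ee_rot: [-0.417, -3.114, -0.0]
wrist_force: [-5.3, 1.4, 7.2]
opening: 0.001
finger_force: 3.9
```

```bash
python3 -m crank '{"travel":[[0,0,0.01],[0,0,0.015],[0,0,0.015]],"spin":[0,0,0],"gripper":[-1,-1,-1]}'
```

```text
time: 10.45
position: [502.1, -85.4, 83.6]
ee_rot: [0.417, 3.113, 0.0]
wrist_force: [-10.7, 2.1, 22.4]
opening: 0.003
finger_force: 11.3
```

The plunger is on its stop. I'll release it and do further full strokes between this depth and 30 mm higher.

```bash
for i in 1; do python3 -m crank '{"travel":[[0,0,-0.2],[0,0,-0.2],[0,0,-0.2],[0,0,-0.2],[0,0,-0.13],[0,0,-0.07],[0,0,-0.02],[0,0,0],[0,0,0],[0,0,0]],"spin":[0,0,0,0,0,0,0,0,0,0],"gripper":[-1,-1,-1,-1,-1,-1,-1,-1,-1,-1]}'; done
python3 -m crank '{"travel":[[0,0,-0.2],[0,0,-0.2],[0,0,-0.2],[0,0,-0.2],[0,0,-0.13],[0,0,-0.07],[0,0,-0.02],[0,0,0],[0,0,0],[0,0,0]],"spin":[0,0,0,0,0,0,0,0,0,0],"gripper":[-1,-1,-1,-1,-1,-1,-1,-1,-1,-1]}'
python3 -m crank '{"travel":[[0,0,-0.2],[0,0,-0.2],[0,0,-0.2],[0,0,-0.2],[0,0,-0.13],[0,0,-0.07],[0,0,-0.02],[0,0,0],[0,0,0],[0,0,0]],"spin":[0,0,0,0,0,0,0,0,0,0],"gripper":[-1,-1,-1,-1,-1,-1,-1,-1,-1,-1]}'
python3 -m crank '{"travel":[[0,0,-0.2],[0,0,-0.4],[0,0,-0.5],[0,0,-0.5],[0,0,-0.5],[0,0,-0.5]],"spin":[0,0,0,0,0,0],"gripper":[-1,-1,-1,-1,-1,-1]}'
python3 - <<'E'
from h import *
go(18,-78.5,84)
p,d=eyes.grab_frame("scene"); cv2.imwrite("pics/sc3.png",cv2.resize(p[180:310,240:400],None,fx=4.5,fy=4.5,interpolation=cv2.INTER_CUBIC))
E
```

```text
time: 11.7
position: [502.8, -85.8, 83.4]
ee_rot: [0.418, 3.112, -0.0]
wrist_force: [-11.2, 2.0, 40.7]
opening: -0.001
finger_force: 20.1
time: 12.95
position: [502.7, -85.8, 83.4]
ee_rot: [0.418, 3.112, -0.0]
wrist_force: [-12.5, 2.9, 40.8]
opening: -0.003
finger_force: 20.4
time: 14.2
position: [502.8, -85.8, 83.4]
ee_rot: [0.418, 3.112, -0.0]
wrist_force: [-11.7, 1.3, 40.6]
opening: -0.002
finger_force: 20.4
time: 14.95
position: [501.8, -85.6, 156.0]
ee_rot: [-0.418, -3.112, -0.0]
wrist_force: [0.2, -0.2, -0.5]
opening: -0.0
finger_force: 0.0
t 14.95 tester [ 18.1 -78.1] 156.0 F [ 0.2 -0.2 -0.5] open -0.0
go [-0.    -0.002  0.48 ] yaw err 0.01 [-0.002  0.    -1.   ]
```

View pics/sc3.png

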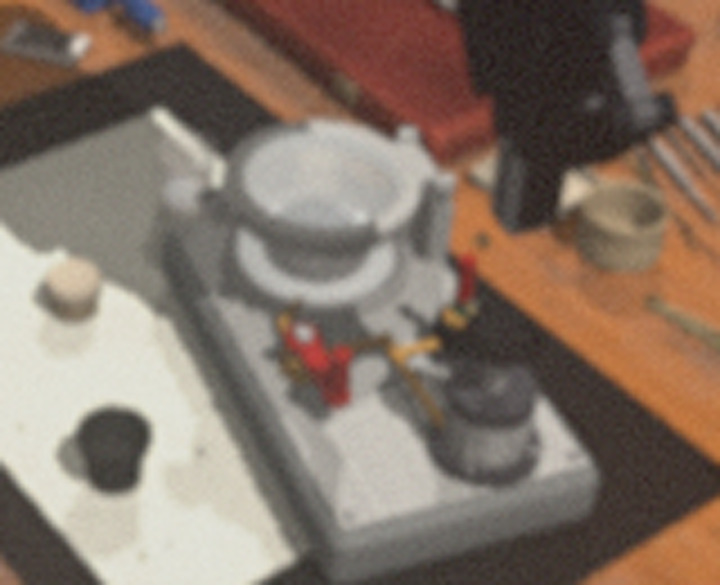

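The pin stands up at about (465,275), and its foot is hard to read. One more stroke does no harm, so I'll add it and then check for green.

```bash
python3 -m crank '{"travel":[[0,0,0.25],[0,0,0.35],[0,0,0.43],[0,0,0.48],[0,0,0.495],[0,0,0.495],[0,0,0.3],[0,0,0.1],[0,0,-0.2],[0,0,-0.2]],"spin":[0,0,0,0,0,0,0,0,0,0],"gripper":[-1,-1,-1,-1,-1,-1,-1,-1,-1,-1]}'
python3 -m crank '{"travel":[[0,0,-0.3],[0,0,-0.4],[0,0,-0.4],[0,0,-0.4]],"spin":[0,0,0,0],"gripper":[-1,-1,-1,-1]}'
python3 - <<'E'
from h import *
go(18,-78.5,84)
p,d=eyes.grab_frame("scene"); c=p[230:260,330:352]
cv2.imwrite("pics/sc4.png",np.hstack([cv2.resize(p[190:310,270:380],(550,600),interpolation=cv2.INTER_CUBIC),cv2.resize(c,(220,300),interpolation=cv2.INTER_NEAREST).repeat(2,0)]))
f,cx,cy,R,t=cam("scene")
for z in (61.5,83,89.5,58):
    q=R@np.r_[RT@[34,-20]+O,z]+t; print(z,(q[:2]/q[2]*f+[cx,cy]).round(1))
W=cloud("top",eyes.grab_frame("top")[1]); L=(W[...,:2]-O)@RT
for n,x,y in(("plunger",18,-78),("lid",0,58),("lidfront",-38,58),("pin",34,-20)):
    m=np.hypot(L[...,0]-x,L[...,1]-y)<5; print(n,m.sum(),np.percentile(W[m][:,2],[10,50,90]).round(1))
E
```

```text
time: 16.25
position: [504.3, -86.1, 190.4]
ee_rot: [0.417, 3.108, -0.0]
wrist_force: [0.3, -0.1, 0.1]
opening: -0.005
finger_force: 0.0
time: 16.75
position: [501.9, -85.7, 245.7]
ee_rot: [-0.418, -3.112, -0.0]
wrist_force: [-0.2, 0.1, -1.1]
opening: 0.005
finger_force: 0.0
t 16.75 tester [ 18.2 -78.1] 245.7 F [-0.2  0.1 -1.1] open 0.01
go [-1.000e-03 -2.000e-03  1.078e+00] yaw err 0.01 [-0.002  0.    -1.   ]
61.5 [341.9 248. ]
83 [343.1 239.6]
89.5 [343.5 237. ]
58 [341.7 249.3]
plunger 18 [102.  103.8 105.4]
lid 16 [82.3 84.4 85.2]
lidfront 16 [82.6 83.9 85.1]
pin 384 [644.4 755.1 760.7]
```

View pics/sc4.png

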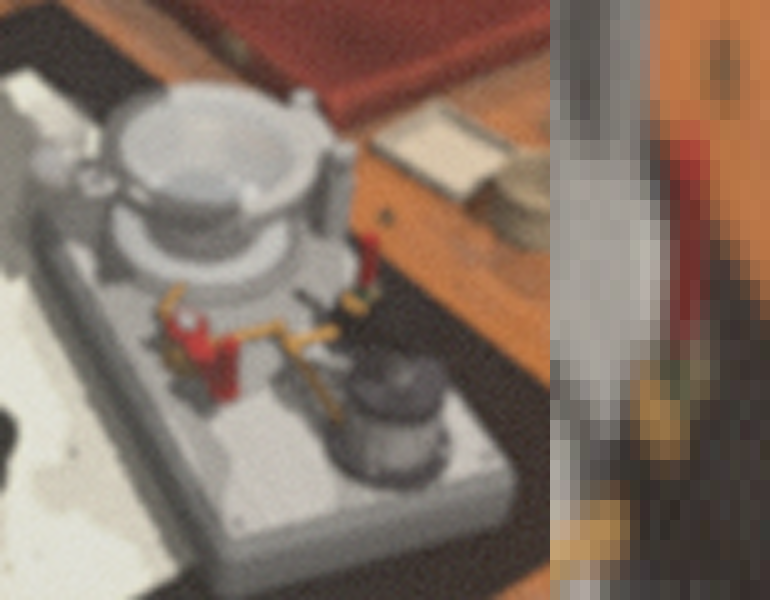

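The pin's top is at row 236 (237 predicted for fully out), and its green foot shows just above the boss. The plunger is up at 104 mm, the lid flat at 84 mm and the lever closed, so I'm handing in.

```bash
python3 -c "from h import *;print(robot.close_job())"
```

```text
the job is handed in; nothing more can be done
None
```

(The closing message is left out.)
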